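# Lock the tall cup on the spice grinder and switch it on

## Task

Get the spice grinder going with the taller of its two cups: lift the tall cup onto the round socket of the grinder with its two lugs in the two slots, push it down against the spring, turn it a quarter turn clockwise (seen from above) and let it spring up into its lock. When it is locked, switch the grinder on by pressing down the far half of its rocker switch. Leave the short cup and the other things standing where they are.

Things in the scene. Friction and masses are not known exactly. Their poses are not given: they have to be found in the camera images.
- grinder_base: Low grey spice-grinder motor base, fixed on the worktop: 124 mm along its x, 245 mm along its y (from -60 to +185 mm), 45 mm high. Origin: on the worktop under the axis of its round socket. z up, +x to the far side (away from the robot), +y to the switch end. The socket's collar is 104 mm across outside, its top 65 mm above the worktop, its mouth 68 mm across.
- socket_floor (a point): Socket axis at the hard floor inside, 45 mm above the worktop; axes as the base. A 52 mm rubber plate stands on a spring 12 mm above it (about 6 N at first, 12 N fully down). A cup with lugs in the slots first rests with its underside at 57 mm and cannot turn; pushed below 48 mm (the floor is at 45) it turns clockwise only, 90 degrees, hard stop near 97.
- slot (a point): Top of the slot at the base's +x side, 39 mm from the socket axis, 65 mm above the worktop; an equal slot lies at -x. Slots are about 23 mm wide and reach out to radius 44 mm. A small steel ridge outside the collar marks each slot.
- lock_mark (a point): Round steel stud on the collar's outside at the base's +y side, 52 mm from the axis, 57 mm up (another at -y): here the lugs lie when locked. The ledge over the lugs has a pocket there: within about 7 degrees of the full quarter turn, a cup let go is lifted by the spring to an underside height of about 53 mm and is locked.
- tall_cup: Taller of two closed cups, 125 mm high, about 0.25 kg, loose. Origin: centre of underside, z up. Black collar 64 mm across up to 30 mm, then a round steel body 58 mm across up to 117 mm: grip it there, above 50 mm, at any angle. Two equal lugs at the foot on its +x and -x sides: 16 mm wide, 6 mm thick, out to radius 42 mm; a rib over each (radius 35, 28 to 48 mm up). A half turn changes nothing.
- short_cup: The same kind of cup but only 85 mm high; not to be used. Origin: centre of its underside. It stays where it stands.
- switch (a joint): Rocker switch of the grinder: 0 is off (far half up), 0.5 is on (far half fully down); it may start at up to 0.06. It stays where it is left; about 3 N on the far half moves it.
- switch_far (a point): Where to press: on top of the far half of the black rocker, moving with it; 62 mm above the worktop when off, about 11 mm lower when on. The rocker is 62 mm long (base x), 28 mm wide, its pivot 125 mm to the +y side of the socket axis, 52 mm above the worktop; this point is 20 mm to the far (+x) side of the pivot.
- spice_jar: Bystander: glass spice jar with a screw cap, 46 mm diameter, 106 mm high. Origin: centre of its underside.
- tin: Bystander: closed flat tin, 86 mm diameter, 40 mm high. Origin: centre of its underside.
- garlic_bulb: Bystander: garlic bulb, about 50 mm. Origin: centre of its underside.

How it is judged:
By the outcome, as a careful person would: the job done as asked, in the order asked, and still so for the second after the job is handed in, with the robot touching nothing.
It also fails if it takes over 54 s, if anything falls off the work surface, if the arm or the gripper's body presses on something with over 40 N, if the wrist force passes 120 N, or if a joint passes its speed limit or range.

## Robot

A 6-joint arm with a two-finger parallel gripper is mounted at the origin on a cart in front of the work surface, level with it; the furniture and walls round the work are solid. World frame = base frame: x ahead of the robot, y to its left, z up, the work surface at z = 0. Lengths are in m, angles in rad, forces in N, time in s.
With the tool pointing down it reaches from about 0.375 to 0.9 m from the base axis. Payload 3.1 kg.
Tool frame: the origin (TCP) lies between the finger pads; the fingertips stand 8 mm ahead of it and the grasp point (between the pads) lies 11 mm behind it; z points along the fingers, y is the line along which they close (so a half turn about z gives the same grasp; the last joint's range is limited). The gripper opens to 87 mm and grips with 3 to 60 N. Pads are 19 mm wide; open, the fingers measure 117 mm over their backs; the gripper's body (75 mm by 190 mm) begins 51 mm behind the grasp point.
Start: joints at [1.127, 0.527, 1.433, -0, 1.181, -0.178], TCP at [0.164, 0.603, 0.231] pointing down, gripper open.
Joint ranges: [-3.08, 3.08], [-0.75, 2.2], [0.22, 2.44], [-1.43, 4.57], [0, 2.65], [-2.85, 2.85]. Speed limits (rad/s): [2.79, 2.79, 3.14, 3.14, 3.14, 3.14].

## Interface

Orientations are given as a unit quaternion [x, y, z, w].
In Python, from rig import robot, vision, job gives the robot as it stands.
- The arm moves only by the shell command python3 -m handwheel 'ROWS' [OPENING] [FORCE]. ROWS is JSON, a list of rows, each a list of 4 numbers: the shift along the tool's x, y, z as a fraction of full scale, then the turn about the tool's z as a fraction of full scale. A call has 1 to 20 rows; each row is the pose to reach, as a shift and turn from the pose commanded when the call began, along the tool's axes at that moment, turning the shorter way round; what a row does not reach only later rows make up. Full scale, the value 1, is 300 mm for a shift and 2 pi rad for a turn. A row lasts 1/12 s, in which the tool goes at most 41.7 mm and 7.16 degrees, less where a joint would pass 70% of its speed; a pose out of reach is approached as far as the arm can. A call with a number of a shift or a turn outside -1 to 1 is refused whole. A call with a gripper value outside its range is refused whole. OPENING is the opening in per cent of the stroke, from 0 (shut) to 100 (fully open), set as the call begins (- or left out, the last holds). The fingers move at their own pace and stop on an object; FORCE is the grip in N (left out, the last holds). Time passes only in rows, so rows that repeat a pose let the fingers close. It gives the time, the measured TCP pose, the force, the opening and the grip force at its end, in the units of the state.
- robot.get_obs(): the state, without advancing time (a new reading comes with each control period).
- vision.camera(name): name is "side" or "top"; returns a dict with "frame" (384x512x3 uint8, red, green, blue), "K" (3x3 intrinsics, pixels), "cam_to_world" (4x4, takes a point from camera to world coordinates). Camera axes: x right, y down, z forward; pixel columns grow to the right and rows downward; lengths in m; the calibration is good to about 2 mm. A picture is of the moment at which its call begins. There is no depth.
- job.hand_in(): hands the job in; it is judged then, once.
Trained networks look in the newest picture that a camera, given by its name, has taken for a name from the list of things; names that differ only in an ending like _2 or _b are one class to them, and where a whole thing is asked for, a point or a joint stands for the part that bears it (a point fixed in the world has none). Each returns a list of dicts, best first, with "conf" (0 to 1); they miss things now and then, are a little off and sometimes report something else, mostly with a low value. They report only what shows in the picture. A call takes as long as a camera call.
- vision.look_for(camera, label): "point" ([row, column] in pixels, amid what is visible of it).
- vision.outline_of(camera, label): "mask" (384x512 bool, what is visible of it) and "point" ([row, column] in pixels, amid what is visible of it).
The state is a dict: "time": time; "q": joint angles; "joint_velocities": joint speeds; "joint_torque": joint torques, N m; "position": TCP position; "tool_rot": TCP orientation; "ft_force": force on the tool from outside, world axes, zero at the start; "moment": the same for the moment, N m; "grip_width": finger opening in m; "grip_force": force on a finger pad.
Only numpy, scipy, OpenCV 4.12 (cv2) and the standard library are available. Lean on these libraries where they do the work, as an engineer would, in place of code of your own. Each camera call takes 0.05 s, during which the arm holds its last target. There are 200 camera calls.

## Working session

There is one attempt and no reset: what is moved stays moved. The work goes in short steps, Python scripts to look and compute and a shell command to move; the robot and the scene stay as the last step left them, time stands still between calls to the robot, and variables do not carry over. Pictures are saved under pics/ and viewed, at most 10 in all, crops included, and the job is handed in when it is done.

```bash
mkdir -p pics; ls
python3 - <<'E'
from rig import robot, vision
import cv2, numpy as np
o=robot.get_obs(); print({k:np.round(v,3) for k,v in o.items()})
for c in ("top","side"):
    r=vision.camera(c); cv2.imwrite(f"pics/{c}0.png",r["frame"][:,:,::-1])
    np.savez(f"{c}.npz",**r); print(c,np.round(r["K"],1).tolist(),np.round(r["cam_to_world"],3).tolist())
    for l in ["grinder_base","tall_cup","short_cup","switch","switch_far","slot","lock_mark","socket_floor","spice_jar","tin","garlic_bulb"]:
        print(l,[(np.round(d["point"]).tolist(),round(d["conf"],2)) for d in vision.look_for(c,l)][:3])
E
```

```text
pics
{'time': np.float64(0.0), 'q': array([ 1.127,  0.528,  1.434, -0.   ,  1.181, -0.178]), 'joint_velocities': array([-0.001, -0.   ,  0.   , -0.001, -0.   ,  0.001]), 'joint_torque': array([ -0.   , -44.004, -17.659,   0.063,   0.059,  -0.   ]), 'position': array([0.164, 0.602, 0.23 ]), 'tool_rot': array([ 0.133,  0.991, -0.001, -0.   ]), 'ft_force': array([ 0.432,  0.579, -0.2  ]), 'moment': array([0.032, 0.009, 0.019]), 'grip_force': np.float64(0.0), 'grip_width': np.float64(0.087)}
top [[346.5, 0.0, 259.3], [0.0, 346.5, 190.6], [0.0, 0.0, 1.0]] [[0.024, -0.983, 0.18, 0.382], [-1.0, -0.023, 0.005, -0.065], [-0.001, -0.18, -0.984, 1.032], [0.0, 0.0, 0.0, 1.0]]
grinder_base []
tall_cup [([229.0, 360.0], 0.77)]
short_cup [([238.0, 280.0], 0.74)]
switch [([233.0, 149.0], 0.48)]
switch_far [([230.0, 153.0], 0.56)]
slot [([228.0, 176.0], 0.97)]
lock_mark [([224.0, 174.0], 0.7)]
socket_floor [([222.0, 172.0], 0.76)]
spice_jar [([166.0, 329.0], 0.81)]
tin [([166.0, 290.0], 0.82)]
garlic_bulb [([172.0, 189.0], 0.7)]
side [[414.0, 0.0, 260.3], [0.0, 414.0, 194.4], [0.0, 0.0, 1.0]] [[-1.0, -0.003, -0.002, 0.528], [-0.0, 0.548, -0.836, 0.836], [0.004, -0.836, -0.548, 0.681], [0.0, 0.0, 0.0, 1.0]]
grinder_base [([285.0, 293.0], 0.57)]
tall_cup [([153.0, 281.0], 0.79)]
short_cup [([200.0, 294.0], 0.83)]
switch [([296.0, 302.0], 0.76)]
switch_far [([296.0, 302.0], 0.71)]
slot [([290.0, 291.0], 0.75)]
lock_mark [([288.0, 293.0], 0.93)]
socket_floor [([288.0, 292.0], 0.72)]
spice_jar [([167.0, 223.0], 0.75)]
tin [([201.0, 224.0], 0.98)]
garlic_bulb [([272.0, 216.0], 0.6), ([166.0, 226.0], 0.43)]
```

Run:
```python
import cv2
a=cv2.imread("pics/top0.png")[130:290,60:430]; cv2.imwrite("pics/top0c.png",cv2.resize(a,None,fx=2.16,fy=2.16,interpolation=2))
a=cv2.imread("pics/side0.png")[100:370,150:420]; cv2.imwrite("pics/side0c.png",cv2.resize(a,None,fx=2.2,fy=2.2,interpolation=2))
```

```text
(no output)
```

View pics/top0c.png

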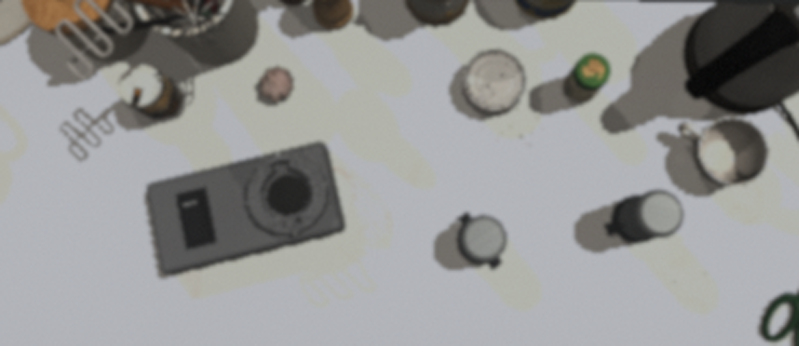

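View pics/side0c.png

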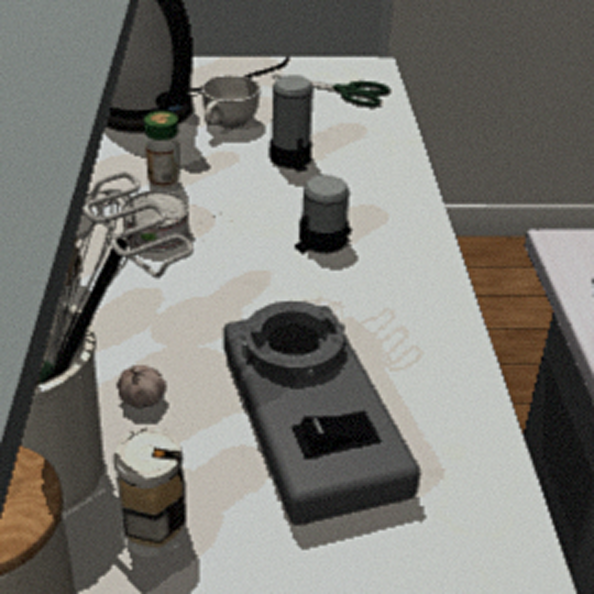

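The top crop shows the grinder with its socket near full-image (col 194, row 220), the switch near (151, 231), the tall cup's top near (366, 229) with one lug at its lower left (343, 236), and the short cup near (283, 240). The side crop agrees: the tall cup is the far one, and the grinder's switch end points to +y. Next I'll make rectified views for measuring.

```bash
cat > h.py <<'E'
import cv2, numpy as np
from rig import robot, vision
def load(c): return dict(np.load(f"{c}.npz"))
def snap(c):
    r=vision.camera(c); np.savez(f"{c}.npz",**r); return r
def proj(r,P):
    P=np.atleast_2d(P); M=np.linalg.inv(r["cam_to_world"]); p=(P@M[:3,:3].T+M[:3,3])@r["K"].T
    return p[:,:2]/p[:,2:]
def ray(r,uv,z):
    d=r["cam_to_world"][:3,:3]@np.linalg.inv(r["K"])@np.array([uv[0],uv[1],1.]); o=r["cam_to_world"][:3,3]
    return o+d*(z-o[2])/d[2]
def ortho(r,cx,cy,z,half=0.1,n=300):
    # image: right = -y, up = +x
    g=np.linspace(-half,half,n); Y,X=np.meshgrid(cy-g,cx-g)
    p=proj(r,np.c_[X.ravel(),Y.ravel(),np.full(X.size,z)]).astype(np.float32).reshape(n,n,2)
    return cv2.remap(r["frame"],p[...,0],p[...,1],cv2.INTER_CUBIC)[:,:,::-1].copy()
E
python3 - <<'E'
from h import *
t=load("top"); s=load("side")
print("socket",ray(t,(193.8,219.8),.065),"switch",ray(t,(151,231),.057),"cup",ray(t,(366,228.6),.125))
g=cv2.cvtColor(t["frame"],cv2.COLOR_RGB2GRAY)[...]
for c,r in(("top",t),("side",s)):
    m=vision.outline_of(c,"tall_cup")
    for d in m[:1]:
        ys,xs=np.nonzero(d["mask"]); print(c,d["conf"],xs.min(),xs.max(),ys.min(),ys.max()); np.save(f"m_{c}.npy",d["mask"])
    for d in vision.outline_of(c,"grinder_base")[:1]:
        ys,xs=np.nonzero(d["mask"]); print(c,d["conf"],xs.min(),xs.max(),ys.min(),ys.max()); np.save(f"g_{c}.npy",d["mask"])
c=ray(t,(193.8,219.8),.065); k=ray(t,(366,228.6),.125)
A=np.hstack([ortho(t,c[0],c[1]+.06,.065,.14,400),ortho(s,c[0],c[1]+.06,.065,.14,400)])
B=np.hstack([ortho(t,k[0],k[1],.003,.07,200),ortho(t,k[0],k[1],.125,.07,200),ortho(s,k[0],k[1],.003,.07,200),ortho(s,k[0],k[1],.125,.07,200)])
cv2.imwrite("pics/o.png",np.vstack([A,B]))
E
```

```text
socket [0.47159073 0.12069232 0.065     ] switch [0.43810489 0.24028774 0.057     ] cup [ 0.45376348 -0.34113572  0.125     ]
top 0.87 340 375 218 242
top 0.78 128 219 196 256
side 0.87 273 292 134 177
side 0.9 253 340 237 338
```

View pics/o.png

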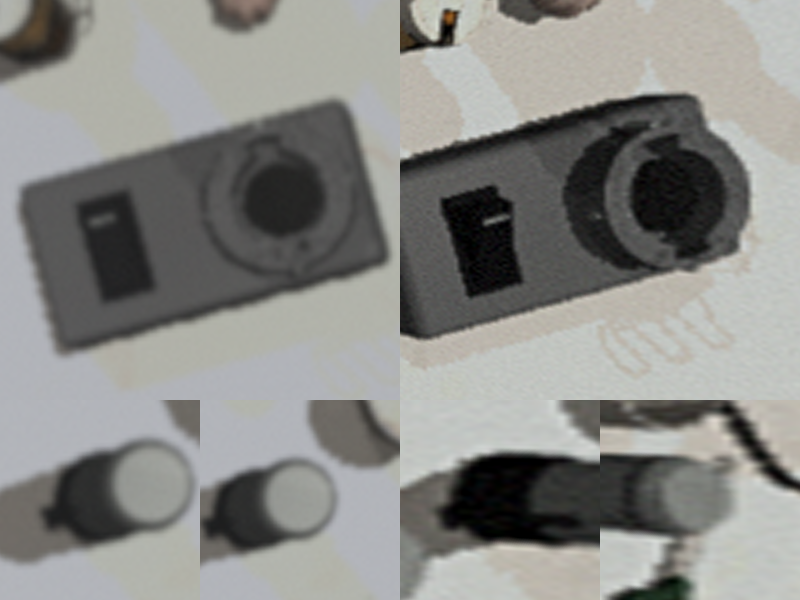

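```bash
cat > fit.py <<'E'
from h import *
from scipy.optimize import minimize
def cyl(r,z0,z1):
    a=np.linspace(0,2*np.pi,40,endpoint=False); c=np.c_[r*np.cos(a),r*np.sin(a)]
    return np.vstack([np.c_[c,np.full(40,z)] for z in(z0,z1)])
def box(x0,x1,y0,y1,z0,z1): return np.array([[x,y,z] for x in(x0,x1) for y in(y0,y1) for z in(z0,z1)],float)
CUP=[cyl(.032,0,.03),cyl(.029,.03,.117),cyl(.027,.117,.125)]+[box(a-.006,a+.006,-.008,.008,0,.006) for a in(-.036,.036)]+[box(a-.003,a+.003,-.004,.004,.028,.048) for a in(-.032,.032)]
BASE=[box(-.062,.062,-.06,.185,0,.045),cyl(.052,.045,.065)]
S=4
def sil(r,parts,p,z=0):
    m=np.zeros((384*S,512*S),np.uint8); c,s=np.cos(p[2]),np.sin(p[2])
    for q in parts:
        w=np.c_[c*q[:,0]-s*q[:,1]+p[0],s*q[:,0]+c*q[:,1]+p[1],q[:,2]+z]
        h=cv2.convexHull(((proj(r,w)+.5)*S*16-8).astype(np.int32)); cv2.fillConvexPoly(m,h,1,shift=4)
    return m
def fit(views,parts,p0,z=0):
    ms=[(r,cv2.resize(k.astype(np.float32),None,fx=S,fy=S,interpolation=1)>.5) for r,k in views]
    def f(p):
        e=0
        for r,k in ms:
            m=sil(r,parts,p,z)>0; e+=1-(m&k).sum()/(m|k).sum()
        return e
    sx=np.array([p0+d for d in([0,0,0],[.006,0,0],[0,.006,0],[0,0,.15])])
    o=minimize(f,p0,method="Nelder-Mead",options=dict(initial_simplex=sx,xatol=1e-4,fatol=1e-4,maxiter=150)); return o.x,o.fun
E
python3 - <<'E'
from fit import *
t=load("top"); s=load("side"); V=dict(top=t,side=s)
for n,f,parts,p0 in(("base","g",BASE,[.4716,.1207,.26]),("cup","m",CUP,[.4538,-.341,-1.2])):
    L=[(V[c],np.load(f"{f}_{c}.npy")) for c in V]
    for v in(L,L[:1],L[1:]):
        x,e=fit(v,parts,np.array(p0)); print(n,np.round(x[:2],4),np.degrees(x[2]).round(1),round(e,3))
# where masks vs. edges: base short check with threshold
def show(p,parts,c,y0,y1,x0,x1,k):
    im=cv2.resize(V[c]["frame"][:,:,::-1],None,fx=S,fy=S,interpolation=2).copy()
    for q in parts:
        cs,_=cv2.findContours(sil(V[c],[q],p),0,2); cv2.drawContours(im,cs,-1,(0,0,255),1)
    return cv2.resize(im[y0*S:y1*S,x0*S:x1*S],(400,300))
L=[(V[c],np.load(f"g_{c}.npy")) for c in V]; b,_=fit(L,BASE,np.array([.4716,.1207,.26]))
L=[(V[c],np.load(f"m_{c}.npy")) for c in V]; k,_=fit(L,CUP,np.array([.4538,-.341,-1.2]))
cv2.imwrite("pics/fit.png",np.vstack([np.hstack([show(b,BASE,"top",185,267,118,228,0),show(b,BASE,"side",230,350,230,390,0)]),np.hstack([show(k,CUP,"top",208,250,330,386,0),show(k,CUP,"side",130,184,246,318,0)])]))
E
```

```text
base [0.4733 0.1221] 15.2 0.126
base [0.4733 0.1236] 15.7 0.042
base [0.4708 0.1189] 14.0 0.074
cup [ 0.4543 -0.3411] -69.6 0.11
cup [ 0.4543 -0.3408] -69.2 0.064
cup [ 0.4544 -0.3412] -70.3 0.045
```

View pics/fit.png

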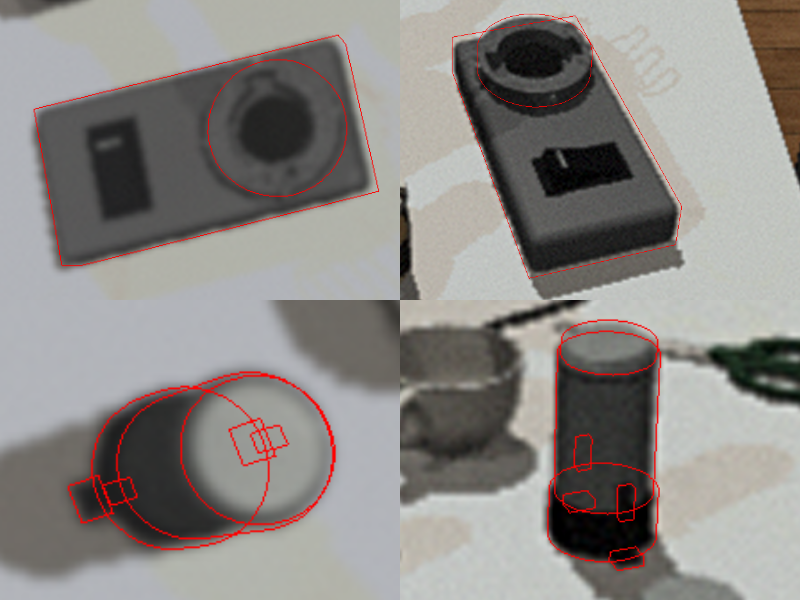

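The overlay shows both fits sit well. The cup agrees between views within 1 mm, with yaw about -70°. The base's box edges are rounded, so its two views differ by a few mm. I'll refine the socket centre with the dark plate, the rim and the rocker.

Run:
```python
from fit import *
t=load("top"); s=load("side")
# dark plate / rocker blobs in the orthorectified views
for n,r,x,y,z,w in(("top plate",t,.4733,.122,.057,.045),("side hole",s,.472,.121,.065,.045),("top rocker",t,.4405,.243,.056,.045),("side rocker",s,.4405,.243,.056,.045)):
    o=cv2.GaussianBlur(cv2.cvtColor(ortho(r,x,y,z,w,300),cv2.COLOR_BGR2GRAY),(0,0),3)
    th,b=cv2.threshold(o,0,255,cv2.THRESH_BINARY_INV+cv2.THRESH_OTSU)
    cs,_=cv2.findContours(b,cv2.RETR_EXTERNAL,2); c=max(cs,key=cv2.contourArea); k=2*w/299
    (u,v),(a,bb),an=cv2.minAreaRect(c); m=cv2.moments(c); U,Vv=m["m10"]/m["m00"],m["m01"]/m["m00"]
    print(n,th,"centroid",round(x+w-Vv*k,4),round(y+w-U*k,4),"rect c",round(x+w-v*k,4),round(y+w-u*k,4),"size mm",round(a*k*1e3,1),round(bb*k*1e3,1),round(an,1))
def ring(im,r,rad,z,p,col):
    q=cyl(rad,z,z)[:40]+[p[0],p[1],0]; a=((proj(r,q)+.5)*8*16-8).astype(np.int32); cv2.polylines(im,[a[:,None]],True,col,1,shift=4)
P=[]
for r,(x0,y0) in((t,(168,195)),(s,(255,232))):
    im=cv2.resize(r["frame"][:,:,::-1],None,fx=8,fy=8,interpolation=2).copy()
    p=(.4733,.1225)
    for rad,z,col in((.052,.065,(0,0,255)),(.034,.065,(0,255,0)),(.052,.045,(255,0,0)),(.026,.057,(0,255,255))): ring(im,r,rad,z,p,col)
    P.append(im[y0*8:y0*8+400,x0*8:x0*8+400])
cv2.imwrite("pics/ring.png",np.hstack(P))
```

```text
top plate 60.0 centroid 0.4745 0.1232 rect c 0.4734 0.1228 size mm 55.3 61.1 47.3
side hole 62.0 centroid 0.474 0.1257 rect c 0.4748 0.1264 size mm 84.6 68.8 40.5
top rocker 62.0 centroid 0.4394 0.2426 rect c 0.4393 0.2426 size mm 74.3 40.8 73.8
side rocker 49.0 centroid 0.4417 0.2546 rect c 0.4421 0.2521 size mm 73.7 49.7 74.2
```

View pics/ring.png

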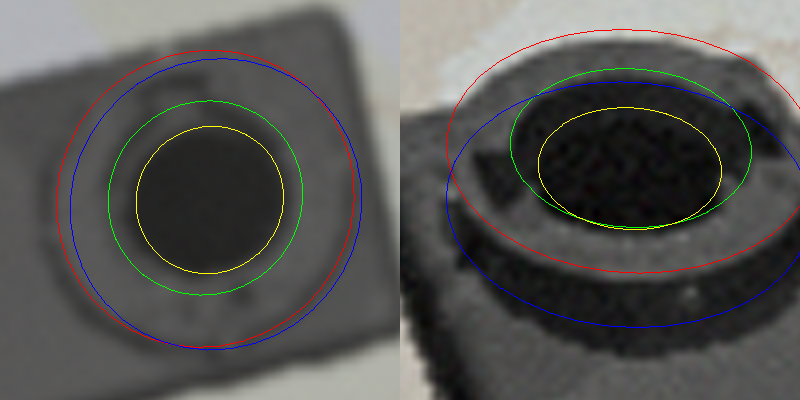

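The plate in the top view gives the socket centre at about (0.474, 0.123). The side rim suggests slightly more +y, partly because of shadow. I'll use (0.474, 0.124) with base yaw 15.5°, and put the cup at (0.454, -0.341) with yaw -69.6°. First move: via above the grinder, then over to the cup.

```bash
cat > go.py <<'E'
import sys; from h import *
from scipy.spatial.transform import Rotation as R
# go.py x y z theta(deg of tool y axis) -> row
def row(x,y,z,th,o=None,p=None,y0=None):
    o=o or robot.get_obs(); M=R.from_quat(o["tool_rot"]).as_matrix(); p=o["position"] if p is None else p
    cur=np.degrees(np.arctan2(M[1,1],M[0,1])); d=M.T@(np.array([x,y,z])-p)/.3; t=-((th-cur+180)%360-180)/360
    return [*np.round(d,4),round(t,4)],cur
if __name__=="__main__":
    a=list(map(float,sys.argv[1:])); r,c=row(*a); o=robot.get_obs()
    print("row",r,"th",round(c,1),"t",round(o["time"],2),"pos",np.round(o["position"],4),"q6",round(o["q"][5],2))
E
python3 go.py .46 .12 .25 0
```

```text
row [np.float64(-1.3745), np.float64(-1.2945), np.float64(-0.0649), np.float64(0.2077)] th 74.8 t 1.4 pos [0.1642 0.603  0.2305] q6 -0.18
```

```bash
python3 go.py .39 .38 .25 25; python3 go.py .364 .4 .25 25
```

```text
row [np.float64(-0.9217), np.float64(-0.5196), np.float64(-0.0649), np.float64(0.1382)] th 74.8 t 1.4 pos [0.1642 0.603  0.2305] q6 -0.18
row [np.float64(-0.8205), np.float64(-0.478), np.float64(-0.0649), np.float64(0.1382)] th 74.8 t 1.4 pos [0.1642 0.603  0.2305] q6 -0.18
```

```bash
python3 -m handwheel '[[-0.92,-0.52,-0.065,0.138],[-0.92,-0.52,-0.065,0.138],[-0.92,-0.52,-0.065,0.138],[-0.92,-0.52,-0.065,0.138],[-0.92,-0.52,-0.065,0.138],[-0.92,-0.52,-0.065,0.138],[-0.92,-0.52,-0.065,0.138],[-0.92,-0.52,-0.065,0.138],[-0.92,-0.52,-0.065,0.138],[-0.92,-0.52,-0.065,0.138]]' 100 25; python3 go.py .46 .12 .25 0;python3 go.py .46 .1 .25 -25
```

```text
time: 2.23
position: [0.3906, 0.3791, 0.2502]
tool_rot: [0.538, 0.843, 0.0, -0.0]
ft_force: [-0.9, 0.5, 0.3]
grip_width: 0.0872
grip_force: 0.0
row [np.float64(-0.8809), np.float64(-0.1538), np.float64(0.0003), np.float64(0.0692)] th 24.9 t 2.23 pos [0.3906 0.3791 0.2502] q6 0.13
row [np.float64(-0.9414), np.float64(-0.1819), np.float64(0.0003), np.float64(0.1386)] th 24.9 t 2.23 pos [0.3906 0.3791 0.2502] q6 0.13
```

```bash
python3 -m handwheel '[[-0.94,-0.18,0,0.139],[-0.94,-0.18,0,0.139],[-0.94,-0.18,0,0.139],[-0.94,-0.18,0,0.139],[-0.94,-0.18,0,0.139],[-0.94,-0.18,0,0.139],[-0.94,-0.18,0,0.139],[-0.94,-0.18,0,0.139]]'; python3 go.py .46 -.16 .24 -25
```

```text
time: 2.9
position: [0.4622, 0.0976, 0.2503]
tool_rot: [0.845, 0.534, 0.0, 0.002]
ft_force: [0.3, 0.4, 0.0]
grip_width: 0.0868
grip_force: 0.0
row [np.float64(-0.7788), np.float64(0.3616), np.float64(0.0363), np.float64(-0.0011)] th -25.4 t 2.9 pos [0.4622 0.0976 0.2503] q6 0.42
```

```bash
python3 -m handwheel '[[-0.78,0.36,0.03,0],[-0.78,0.36,0.03,0],[-0.78,0.36,0.03,0],[-0.78,0.36,0.03,0],[-0.78,0.36,0.03,0],[-0.78,0.36,0.03,0],[-0.78,0.36,0.03,0]]'; python3 go.py .4543 -.341 .2 -25
```

```text
time: 3.48
position: [0.4609, -0.1605, 0.2412]
tool_rot: [0.844, 0.537, 0.0, 0.002]
ft_force: [0.3, 0.5, 0.3]
grip_width: 0.0868
grip_force: 0.0
row [np.float64(-0.5541), np.float64(0.2344), np.float64(0.1393), np.float64(-0.0002)] th -25.1 t 3.48 pos [ 0.4609 -0.1605  0.2412] q6 -0.13
```

```bash
python3 -m handwheel '[[-0.554,0.234,0.139,0],[-0.554,0.234,0.139,0],[-0.554,0.234,0.139,0],[-0.554,0.234,0.139,0],[-0.554,0.234,0.139,0],[-0.554,0.234,0.139,0],[-0.554,0.234,0.139,0]]'; python3 go.py .4543 -.341 .077 -25
```

```text
time: 4.07
position: [0.4532, -0.3348, 0.1987]
tool_rot: [0.843, 0.538, 0.0, -0.001]
ft_force: [0.3, 0.6, 0.6]
grip_width: 0.087
grip_force: 0.0
row [np.float64(-0.0182), np.float64(0.0128), np.float64(0.4056), np.float64(0.0002)] th -24.9 t 4.07 pos [ 0.4532 -0.3348  0.1987] q6 -0.4
```

```bash
python3 -m handwheel '[[0,0,0,0],[0,0,0,0],[0,0,0,0]]'; python3 go.py .4543 -.341 .077 -25
```

```text
time: 4.32
position: [0.4534, -0.3342, 0.1999]
tool_rot: [0.842, 0.539, 0.0, -0.0]
ft_force: [-0.2, 0.2, 0.2]
grip_width: 0.0871
grip_force: 0.0
row [np.float64(-0.0194), np.float64(0.0124), np.float64(0.4095), np.float64(0.0005)] th -24.8 t 4.32 pos [ 0.4534 -0.3342  0.1999] q6 -0.4
```

```bash
python3 -m handwheel '[[-0.0195,0.0125,0.05,0],[-0.0195,0.0125,0.1,0],[-0.0195,0.0125,0.2,0],[-0.0195,0.0125,0.3,0],[-0.0195,0.0125,0.37,0],[-0.0195,0.0125,0.41,0],[-0.0195,0.0125,0.41,0],[-0.0195,0.0125,0.41,0]]'; python3 go.py .4543 -.341 .077 -25
```

```text
time: 4.98
position: [0.454, -0.3422, 0.0763]
tool_rot: [0.843, 0.538, -0.0, -0.001]
ft_force: [-0.4, -0.6, 0.0]
grip_width: 0.0867
grip_force: 0.0
row [np.float64(0.004), np.float64(-0.0008), np.float64(-0.0022), np.float64(0.0003)] th -24.9 t 4.98 pos [ 0.454  -0.3422  0.0763] q6 -0.41
```

```bash
python3 -m handwheel '[[0,0,0,0],[0,0,0,0],[0,0,0,0],[0,0,0,0],[0,0,0,0],[0,0,0,0],[0,0,0,0],[0,0,0,0]]' 0 35; python3 go.py .4543 -.341 .25 -25
```

```text
time: 5.65
position: [0.4542, -0.3435, 0.0769]
tool_rot: [0.843, 0.538, 0.0, 0.001]
ft_force: [0.5, 0.1, 4.5]
grip_width: 0.0573
grip_force: 35.0
row [np.float64(0.0076), np.float64(-0.0027), np.float64(-0.577), np.float64(0.0001)] th -25.0 t 5.65 pos [ 0.4542 -0.3435  0.0769] q6 -0.41
```

```bash
python3 -m handwheel '[[0,0,-0.05,0],[0,0,-0.1,0],[0,0,-0.2,0],[0,0,-0.3,0],[0,0,-0.4,0],[0,0,-0.44,0],[0,0,-0.44,0]]'; python3 go.py .4660 -.085 .207 15
```

```text
time: 6.23
position: [0.4549, -0.3444, 0.2112]
tool_rot: [0.843, 0.538, 0.0, 0.003]
ft_force: [0.4, 1.1, -2.8]
grip_width: 0.0575
grip_force: 35.0
row [np.float64(0.7996), np.float64(-0.3313), np.float64(0.0101), np.float64(-0.111)] th -24.9 t 6.23 pos [ 0.4549 -0.3444  0.2112] q6 -0.41
```

```bash
python3 -m handwheel '[[0.06,-0.025,0,-0.01],[0.15,-0.065,0,-0.025],[0.27,-0.11,0,-0.04],[0.4,-0.165,0,-0.055],[0.53,-0.22,0,-0.07],[0.65,-0.27,0,-0.09],[0.74,-0.31,0,-0.105],[0.8,-0.33,0,-0.111],[0.8,-0.33,0,-0.111]]'; python3 go.py .4738 .1235 .207 60
```

```text
time: 6.98
position: [0.4626, -0.0791, 0.2063]
tool_rot: [0.607, 0.795, -0.0, -0.004]
ft_force: [0.8, -0.8, -3.2]
grip_width: 0.0575
grip_force: 35.0
row [np.float64(0.6417), np.float64(0.2141), np.float64(0.0004), np.float64(-0.1242)] th 15.3 t 6.98 pos [ 0.4626 -0.0791  0.2063] q6 -0.68
```

```bash
python3 -m handwheel '[[0.06,0.02,0,-0.01],[0.15,0.05,0,-0.025],[0.27,0.09,0,-0.04],[0.4,0.133,0,-0.06],[0.52,0.173,0,-0.08],[0.6,0.2,0,-0.1],[0.64,0.214,0,-0.118],[0.64,0.214,0,-0.124],[0.64,0.214,0,-0.124],[0.64,0.214,0,-0.124]]'
python3 - <<'E'
from fit import *
o=robot.get_obs(); M=__import__("scipy.spatial.transform",fromlist=["Rotation"]).Rotation.from_quat(o["tool_rot"]).as_matrix()
print(o["time"],np.round(o["position"],4),np.degrees(np.arctan2(M[1,1],M[0,1])))
p=o["position"]; P=[]
for c in("top","side"):
    r=snap(c); z=p[2]-.077
    l=vision.outline_of(c,"tall_cup"); print(c,[(round(d["conf"],2),np.round(d["point"])) for d in l])
    if l:
        np.save(f"m_{c}.npy",l[0]["mask"])
    im=cv2.resize(r["frame"][:,:,::-1],None,fx=S,fy=S,interpolation=2).copy()
    for q in CUP[:1]+CUP[3:]:
        cs,_=cv2.findContours(sil(r,[q],[p[0],p[1],np.radians(15.5)],z),0,2); cv2.drawContours(im,cs,-1,(0,0,255),1)
    u=proj(r,[p[0],p[1],.1])[0]*S; a,b=int(u[0])-200,int(u[1])-240
    P.append(im[max(b,0):b+480,max(a,0):a+400][:480,:400])
cv2.imwrite("pics/held.png",np.hstack(P))
E
```

```text
time: 7.82
position: [0.477, 0.1178, 0.2071]
tool_rot: [0.263, 0.965, -0.001, -0.001]
ft_force: [-0.4, -0.2, -3.6]
grip_width: 0.0576
grip_force: 35.0
7.8167 [0.477  0.1178 0.2071] 59.55805531280853
top []
side [(0.96, array([211., 289.])), (0.48, array([294., 301.])), (0.18, array([288., 290.]))]
```

View pics/held.png

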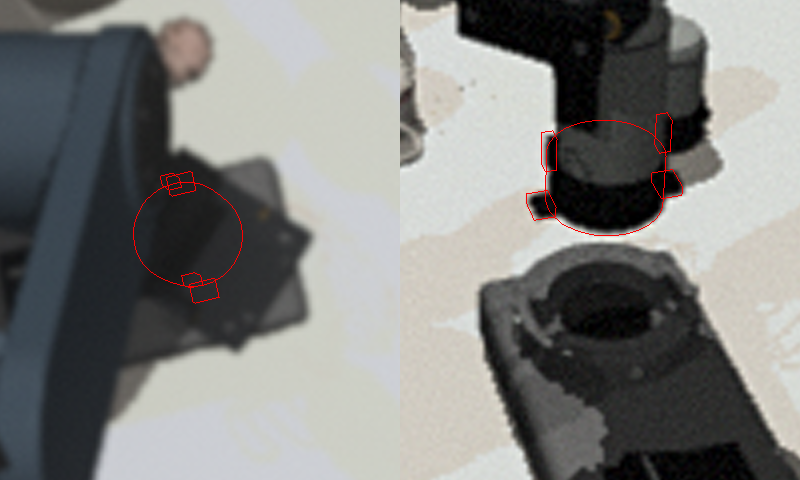

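The side view shows the held cup's collar and lugs within about 1 px of where the robot's pose puts them, yaw included. Next I'll measure the rim and foot circles in the same side view by edges, for a relative offset.

```bash
cat > circ.py <<'E'
from h import *
from scipy.optimize import least_squares
def circ(r,x,y,z,r0,r1,sgn,a0,a1,skip=()):
    """edge points on rays of world angle a0..a1 deg, sgn=+1: brighter outside; fits circle of free radius"""
    g=cv2.GaussianBlur(cv2.cvtColor(r["frame"],cv2.COLOR_RGB2GRAY).astype(np.float32),(0,0),.7)
    A=np.radians(np.arange(a0,a1,3)); R=np.arange(r0,r1,.0004); pts=[]
    for a in A:
        if any(abs((np.degrees(a)-s+180)%360-180)<w for s,w in skip): continue
        w=np.c_[x+R*np.cos(a),y+R*np.sin(a),np.full(len(R),z)]; p=proj(r,w).astype(np.float32)
        v=cv2.remap(g,p[None,:,0],p[None,:,1],cv2.INTER_CUBIC)[0]; d=sgn*np.gradient(cv2.GaussianBlur(v[None],(0,0),3)[0])
        i=d.argmax()
        if d[i]>.6 and 0<i<len(R)-1: pts.append(w[i,:2])
    pts=np.array(pts)
    o=least_squares(lambda q:np.hypot(*(pts-q[:2]).T)-q[2],[x,y,(r0+r1)/2],loss="soft_l1",f_scale=.0007)
    return np.round(o.x*1e3,1),len(pts),round(np.sqrt((o.fun**2).mean())*1e3,2)
E
cp side.npz side1.npz
python3 - <<'E'
from circ import *
import numpy as np
n=load("side"); 
sk=[(15.5,27),(195.5,27)]
print("rim inner (held img)",circ(n,.474,.1235,.065,.026,.042,1,0,360,sk))
print("rim inner near half ",circ(n,.474,.1235,.065,.026,.042,1,30,180,sk))
print("rim outer far half",circ(n,.474,.1235,.065,.044,.058,1,200,350,sk))
print("rim outer near half",circ(n,.474,.1235,.065,.044,.058,-1,20,160,sk))
o=robot.get_obs(); p=o["position"]
print(p,"foot",circ(n,p[0],p[1],p[2]-.077,.024,.04,1,45,165))
print("foot",circ(n,p[0],p[1],p[2]-.077,.024,.04,1,65,150))
E
```

```text
rim inner (held img) (array([474.4, 125.7,  33.5]), 84, np.float64(1.82))
rim inner near half  (array([475.3, 132.2,  27.9]), 42, np.float64(1.78))
rim outer far half (array([471.8, 132. ,  56.8]), 42, np.float64(1.26))
rim outer near half (array([474.1, 130.3,  48.6]), 26, np.float64(1.86))
[0.47751886 0.1174431  0.20797449] foot (array([475.6, 117.6,  30.5]), 40, np.float64(0.43))
foot (array([475.7, 118.8,  29.5]), 29, np.float64(0.38))
```

```bash
python3 - <<'E'
from circ import *
sk=[(15.5,27),(195.5,27)]
for c in("top","side"):
    r=load(c); r["frame"]=cv2.imread(f"pics/{c}0.png")[:,:,::-1].copy()
    print(c,"plate .057",circ(r,.474,.1235,.057,.018,.031,1,0,360))
    print(c,"inner",circ(r,.474,.1235,.065,.026,.042,1,0,360,sk))
    print(c,"outer",circ(r,.474,.1235,.065,.044,.058,-1,20,160,sk),circ(r,.474,.1235,.065,.044,.058,1,200,350,sk))
    print(c,"cup foot",circ(r,.4543,-.341,0,.024,.04,1,-60,90),"cup top",circ(r,.4543,-.341,.121,.022,.036,-1,0,360))
E
python3 go.py .475 .1255 .162 60
```

```text
top plate .057 (array([472.8, 122.8,  27.2]), 120, np.float64(1.57))
top inner (array([476.3, 123.5,  30.8]), 84, np.float64(2.16))
top outer (array([471.4, 127.5,  46.9]), 31, np.float64(0.29)) (array([480.1, 132.7,  66.2]), 11, np.float64(0.28))
top cup foot (array([ 451.1, -346.2,   37.3]), 40, np.float64(2.2)) cup top (array([ 454.4, -340.3,   23.8]), 94, np.float64(0.22))
side plate .057 (array([473.8, 127. ,  25.4]), 112, np.float64(1.04))
side inner (array([474.1, 125.8,  33.7]), 84, np.float64(1.29))
side outer (array([474.3, 126.4,  51.1]), 39, np.float64(0.37)) (array([471.5, 132.2,  57.2]), 42, np.float64(1.17))
side cup foot (array([ 451.1, -346.5,   36.4]), 46, np.float64(1.96)) cup top (array([ 455.6, -334.2,   23.1]), 59, np.float64(3.84))
row [np.float64(0.0208), np.float64(0.019), np.float64(0.1533), np.float64(-0.0013)] th 59.5 t 8.02 pos [0.4775 0.1174 0.208 ] q6 -1.03
```

```bash
python3 -m handwheel '[[0.01,0.01,0.03,-0.001],[0.02,0.02,0.08,-0.001],[0.02,0.02,0.13,-0.001],[0.02,0.02,0.153,-0.001],[0.02,0.02,0.153,-0.001],[0.02,0.02,0.153,-0.001],[0.02,0.02,0.153,-0.001]]'
python3 - <<'E'
from circ import *
from fit import CUP,sil,S
r=snap("side"); p=robot.get_obs()["position"]; z=p[2]-.077
print(p,"foot",circ(r,p[0],p[1],z,.026,.038,1,45,165))
im=cv2.resize(r["frame"][:,:,::-1],None,fx=8,fy=8,interpolation=2).copy()
def ln(P,col): cv2.polylines(im,[((proj(r,P)+.5)*128-8).astype(np.int32)[:,None]],True,col,1,shift=4)
from fit import cyl,box
R=lambda q,x,y,t,z:q@np.array([[np.cos(t),np.sin(t),0],[-np.sin(t),np.cos(t),0],[0,0,1]])+[x,y,z]
t=np.radians(15.5)
ln(R(cyl(.032,0,0)[:40],p[0]-.0018,p[1]-.0012,t,z),(0,0,255))
for q in CUP[3:5]: ln(R(q[[0,2,6,4]],p[0]-.0018,p[1]-.0012,t,z),(0,0,255))
for rad in(.034,.052): ln(R(cyl(rad,0,0)[:40],.474,.126,t,.065),(0,255,0))
for a in(-1,1): ln(R(box(.034*a,.044*a,-.0115,.0115,0,0)[[0,2,6,4]],.474,.126,t,.065),(0,255,255))
u=proj(r,[.474,.126,.075])[0]*8; cv2.imwrite("pics/near.png",im[int(u[1])-280:int(u[1])+250,int(u[0])-300:int(u[0])+300])
E
```

```text
time: 8.6
position: [0.4761, 0.1264, 0.1629]
tool_rot: [0.259, 0.966, 0.0, 0.001]
ft_force: [0.6, -0.4, -2.6]
grip_width: 0.0574
grip_force: 35.0
[0.47617141 0.12642332 0.16307574] foot (array([474.3, 129.1,  29.5]), 19, np.float64(1.04))
```

View pics/near.png

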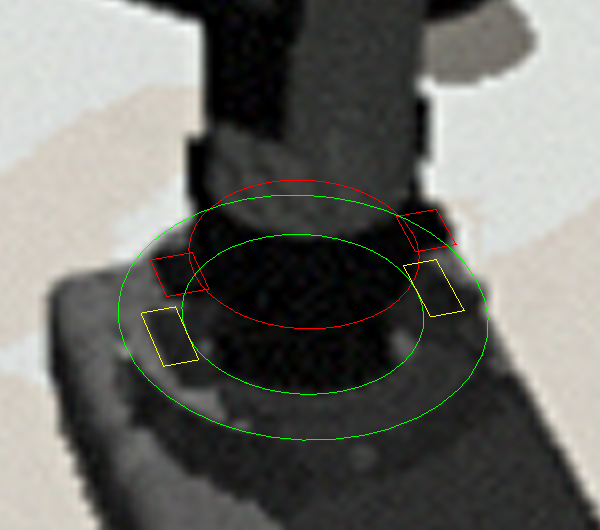

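```bash
python3 -m handwheel '[[0,0,0.02,0],[0,0,0.045,0],[0,0,0.06,0],[0,0,0.07,0],[0,0,0.075,0],[0,0,0.08,0],[0,0,0.085,0],[0,0,0.085,0]]'; python3 go.py .4755 .126 .137 60;  python3 -c "
from rig import robot;o=robot.get_obs();print(o['ft_force'],o['moment'])"
```

```text
time: 9.32
position: [0.4757, 0.1262, 0.1368]
tool_rot: [0.259, 0.966, -0.0, 0.0]
ft_force: [0.2, -1.7, -4.5]
grip_width: 0.0575
grip_force: 35.0
row [np.float64(0.0003), np.float64(-0.0009), np.float64(-0.0008), np.float64(0.0)] th 60.0 t 9.32 pos [0.4757 0.1262 0.1368] q6 -1.01
[ 0.22116009 -1.74751639 -4.50910811] [-0.46988917 -0.1715703  -0.05920581]
```

The underside is at 60 mm, below the rim, with hardly any force, so the lugs are in the slots. Now I push down.

```bash
python3 -m handwheel '[[0,0,0.01,0],[0,0,0.02,0],[0,0,0.03,0],[0,0,0.036,0],[0,0,0.042,0],[0,0,0.046,0],[0,0,0.046,0],[0,0,0.046,0]]' - 50; python3 -c "
from rig import robot;o=robot.get_obs();print(o['position'],o['ft_force'],o['moment'])"
```

```text
time: 9.98
position: [0.476, 0.1261, 0.1242]
tool_rot: [0.259, 0.966, -0.0, 0.001]
ft_force: [-1.5, -3.7, 7.4]
grip_width: 0.0575
grip_force: 50.0
[0.4759919  0.12611653 0.12418625] [-1.47517851 -3.65392322  7.43635144] [-0.810753    0.25978851 -0.10507075]
```

```bash
python3 -m handwheel '[[-0.001,-0.005,0.003,0],[-0.001,-0.005,0.005,0],[-0.001,-0.005,0.005,0],[-0.001,-0.005,0.005,0.012],[-0.001,-0.005,0.005,0.024],[-0.001,-0.005,0.005,0.036],[-0.001,-0.005,0.005,0.048],[-0.001,-0.005,0.005,0.06],[-0.001,-0.005,0.005,0.06]]'; python3 go.py .4755 .1245 .123 -30; python3 -c "
from rig import robot;o=robot.get_obs();print(o['position'],o['ft_force'],o['moment'])"
```

```text
time: 10.73
position: [0.4758, 0.1252, 0.1228]
tool_rot: [0.436, 0.9, 0.001, 0.001]
ft_force: [-0.7, -1.6, 7.7]
grip_width: 0.0575
grip_force: 50.0
row [np.float64(-0.0013), np.float64(-0.0021), np.float64(-0.0006), np.float64(0.1896)] th 38.3 t 10.73 pos [0.4758 0.1252 0.1228] q6 -0.64
[0.47576539 0.12519114 0.12283447] [-0.71220544 -1.58132933  7.68801759] [-0.53423103  0.28489161 -0.08332576]
```

```bash
python3 -m handwheel '[[0,0,0,0.014],[0,0,0,0.028],[0,0,0,0.042],[0,0,0,0.056],[0,0,0,0.07],[0,0,0,0.084],[0,0,0,0.098],[0,0,0,0.112],[0,0,0,0.126],[0,0,0,0.14],[0,0,0,0.154],[0,0,0,0.168],[0,0,0,0.18],[0,0,0,0.19],[0,0,0,0.193],[0,0,0,0.193]]'; python3 go.py .4755 .1245 .123 -31; python3 -c "
from rig import robot;o=robot.get_obs();print(o['position'],o['ft_force'],o['moment'])"
```

```text
time: 12.07
position: [0.4738, 0.1253, 0.1224]
tool_rot: [0.871, 0.492, -0.001, -0.001]
ft_force: [-2.9, -1.1, 8.3]
grip_width: 0.0575
grip_force: 50.0
row [np.float64(0.0007), np.float64(0.006), np.float64(-0.0019), np.float64(-0.0002)] th -31.1 t 12.07 pos [0.4738 0.1253 0.1224] q6 0.57
[0.47384476 0.12525792 0.12241888] [-2.90485844 -1.11029655  8.314495  ] [-0.41991138  0.77737135  0.00856061]
```

```bash
python3 -m handwheel '[[0,0,-0.008,0],[0,0,-0.016,0],[0,0,-0.023,0],[0,0,-0.023,0],[0,0,-0.023,0]]';  python3 -c "
from rig import robot;o=robot.get_obs();print(o['position'],o['ft_force'],o['moment'])"; python3 -m handwheel '[[0,0,-0.003,0],[0,0,-0.007,0],[0,0,-0.007,0]]';  python3 -c "
from rig import robot;o=robot.get_obs();print(o['position'],o['ft_force'],o['moment'])"
```

```text
time: 12.48
position: [0.4739, 0.1252, 0.1289]
tool_rot: [0.871, 0.492, -0.001, -0.001]
ft_force: [-3.4, -0.7, 5.4]
grip_width: 0.0573
grip_force: 50.0
[0.47385713 0.12519253 0.12885997] [-3.38354256 -0.71645133  5.3560011 ] [-0.29083976  0.8123809   0.01162687]
time: 12.73
position: [0.4739, 0.1251, 0.1298]
tool_rot: [0.871, 0.492, -0.001, -0.001]
ft_force: [-1.7, 0.4, -3.3]
grip_width: 0.0571
grip_force: 50.0
[0.47386092 0.12513496 0.12984534] [-1.68801347  0.3805145  -3.28630453] [-0.2225088   0.59642646  0.05658286]
```

The cup rose to 53 mm and was then held by the ledge, so it's locked. I'll release it and retreat upward.

```bash
python3 -m handwheel '[[0,0,0,0],[0,0,0,0],[0,0,0,0],[0,0,0,0],[0,0,0,0],[0,0,0,0]]' 100 && python3 -m handwheel '[[0,0,-0.03,0],[0,0,-0.1,0],[0,0,-0.2,0],[0,0,-0.3,0],[0,0,-0.38,0],[0,0,-0.4,0],[0,0,-0.4,0]]'; python3 go.py .456 .27 .25 15.5;python3 go.py .456 .27 .25 -74.5
```

```text
time: 13.23
position: [0.4755, 0.1251, 0.1309]
tool_rot: [0.871, 0.492, 0.001, 0.0]
ft_force: [-0.3, 0.3, 0.8]
grip_width: 0.0844
grip_force: 0.0
time: 13.82
position: [0.4764, 0.1251, 0.2532]
tool_rot: [0.871, 0.492, 0.003, 0.001]
ft_force: [0.5, -0.4, 0.0]
grip_width: 0.0871
grip_force: 0.0
row [np.float64(0.3786), np.float64(-0.3075), np.float64(0.0104), np.float64(-0.1293)] th -31.1 t 13.82 pos [0.4764 0.1251 0.2532] q6 0.57
row [np.float64(0.3786), np.float64(-0.3075), np.float64(0.0104), np.float64(0.1207)] th -31.1 t 13.82 pos [0.4764 0.1251 0.2532] q6 0.57
```

```bash
python3 -m handwheel '[[0.05,-0.04,0,-0.01],[0.12,-0.1,0,-0.025],[0.22,-0.18,0,-0.045],[0.32,-0.26,0,-0.065],[0.35,-0.265,0,-0.085],[0.35,-0.265,0,-0.105],[0.35,-0.265,0,-0.12],[0.35,-0.265,0,-0.129],[0.35,-0.265,0,-0.129]]' 0
python3 - <<'E'
from h import *
r=load("top"); print("bottle top",ray(r,(127,171),.13))
for c in("side","top"): 
    r=snap(c); cv2.imwrite(f"pics/rel_{c}.png",r["frame"][:,:,::-1])
a=cv2.imread("pics/rel_side.png")[130:350,220:400]
b=cv2.imread("pics/rel_top.png")[120:290,100:400]
cv2.imwrite("pics/rel.png",np.hstack([cv2.resize(a,(400,489),interpolation=2),cv2.copyMakeBorder(cv2.resize(b,(400,227),interpolation=2),0,262,0,0,0)]))
E
python3 go.py .4654 .2557 .10 15.5
```

```text
time: 14.57
position: [0.4598, 0.2559, 0.2489]
tool_rot: [0.606, 0.796, -0.002, -0.001]
ft_force: [-0.0, 0.5, -0.7]
grip_width: 0.0352
grip_force: 0.0
bottle top [0.59183928 0.29438574 0.13      ]
row [np.float64(-0.0045), np.float64(0.0178), np.float64(0.498), np.float64(-0.0006)] th 15.3 t 14.67 pos [0.4603 0.2557 0.2494] q6 0.03
```

View pics/rel.png

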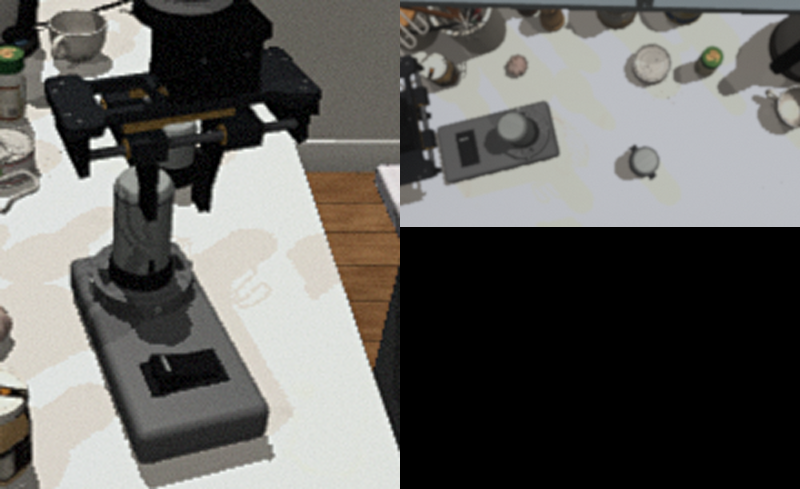

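The picture shows the cup seated in the socket with its rib facing the switch (+y), which is the locked orientation. The short cup and bystanders haven't moved. The white bottle is near the far end of the gripper, so I'll turn the tool to about -5° for clearance before pressing.

```bash
python3 -m handwheel '[[0,0.008,0.05,0.01],[0,0.008,0.15,0.03],[0,0.008,0.27,0.05],[0,0.008,0.39,0.056],[0,0.008,0.47,0.056],[0,0.008,0.5,0.056],[0,0.008,0.5,0.056],[0,0.008,0.5,0.056]]' 0 40; python3 go.py .4628 .2540 .062 -5
```

```text
time: 15.33
position: [0.4637, 0.2566, 0.1008]
tool_rot: [0.736, 0.677, -0.0, -0.0]
ft_force: [0.5, -0.5, 0.6]
grip_width: 0.0005
grip_force: 0.0
row [np.float64(-0.009), np.float64(-0.0023), np.float64(0.1293), np.float64(0.0005)] th -4.8 t 15.33 pos [0.4637 0.2566 0.1008] q6 0.38
```

```bash
python3 -m handwheel '[[-0.005,-0.002,0.04,0],[-0.009,-0.002,0.08,0],[-0.009,-0.002,0.1,0],[-0.009,-0.002,0.11,0],[-0.009,-0.002,0.117,0],[-0.009,-0.002,0.117,0]]'; python3 -m handwheel '[[0,0,0.008,0],[0,0,0.016,0],[0,0,0.022,0],[0,0,0.022,0]]'; python3 go.py .4628 .2540 .059 -5
```

```text
time: 15.83
position: [0.4644, 0.2545, 0.0667]
tool_rot: [0.736, 0.677, 0.002, 0.001]
ft_force: [2.2, 0.1, 1.9]
grip_width: 0.0002
grip_force: 1.1
time: 16.17
position: [0.4649, 0.2547, 0.0604]
tool_rot: [0.736, 0.677, 0.002, 0.001]
ft_force: [4.3, 0.1, 11.2]
grip_width: 0.0007
grip_force: 5.8
row [np.float64(-0.003), np.float64(-0.0069), np.float64(0.0046), np.float64(0.0006)] th -4.8 t 16.17 pos [0.4649 0.2547 0.0604] q6 0.37
```

```bash
python3 -m handwheel '[[0,0,0.004,0],[0,0,0.008,0],[0,0,0.008,0],[0,0,0.008,0]]'; python3 -m handwheel '[[0,0,0.004,0],[0,0,0.004,0]]'
```

```text
time: 16.5
position: [0.465, 0.2548, 0.0599]
tool_rot: [0.736, 0.677, 0.003, 0.001]
ft_force: [0.2, 0.2, 25.0]
grip_width: 0.0004
grip_force: 12.1
time: 16.67
position: [0.465, 0.2548, 0.0596]
tool_rot: [0.736, 0.677, 0.003, 0.002]
ft_force: [-0.7, -0.9, 32.8]
grip_width: 0.0006
grip_force: 15.6
```

It stops hard with the tip near 51.7 mm, as expected for "on". I'll retract and check.

```bash
python3 -m handwheel '[[0,0,-0.05,0],[0,0,-0.15,0],[0,0,-0.3,0],[0,0,-0.43,0],[0,0,-0.55,0],[0,0,-0.65,0],[0.1,0,-0.7,0],[0.25,0,-0.7,0],[0.4,0,-0.7,0],[0.5,0,-0.7,0],[0.5,0,-0.7,0],[0.5,0,-0.7,0]]'
python3 - <<'E'
from fit import *
o=robot.get_obs(); print(o["position"],o["time"])
for c in("side","top"):
    r=snap(c); cv2.imwrite(f"pics/end_{c}.png",r["frame"][:,:,::-1])
    for l in("tall_cup","short_cup","spice_jar","tin","garlic_bulb"):
        print(c,l,[np.round(d["point"]).tolist() for d in vision.look_for(c,l)[:1]])
a=[cv2.imread(f"pics/{n}.png")[210:350,230:360] for n in("side0","end_side")]
cv2.imwrite("pics/end.png",np.hstack([cv2.resize(i,(400,431),interpolation=2) for i in a]))
E
```

```text
time: 17.67
position: [0.473, 0.4043, 0.2635]
tool_rot: [0.735, 0.678, -0.003, -0.001]
ft_force: [0.2, -0.4, -0.1]
grip_width: 0.0004
grip_force: 0.0
[0.4729518  0.40431244 0.2634551 ] 17.6667
side tall_cup [[254.0, 273.0]]
side short_cup [[297.0, 295.0]]
side spice_jar [[166.0, 224.0]]
side tin []
side garlic_bulb [[272.0, 215.0]]
top tall_cup [[215.0, 189.0]]
top short_cup [[237.0, 283.0]]
top spice_jar [[163.0, 329.0]]
top tin [[168.0, 287.0]]
top garlic_bulb [[171.0, 188.0]]
```

View pics/end.png

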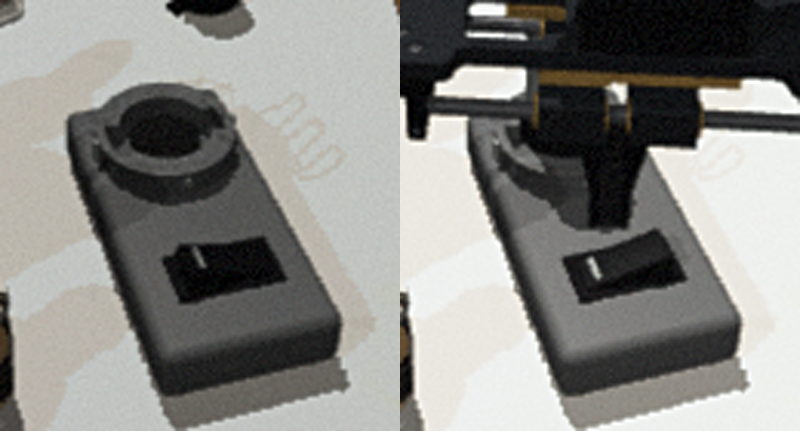

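The rocker has flipped: far half down, near half up. The other things stand where they were, and the arm is clear.

```bash
python3 -c "
from rig import job;print(job.hand_in())"
```

```text
the job is handed in; nothing more can be done
None
```

The tall cup is locked in the grinder's socket, the grinder is switched on, the short cup and bystanders are where they stood, and the job was handed in at about 18 s of robot time; no verdict came back.

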